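Interleave the two halves of a lamp heat sink

ROBOT

A 6-joint arm with a two-finger parallel gripper is mounted at the origin on a cart in front of the work surface, level with it; the furniture and walls round the work are solid. World frame = base frame: x ahead of the robot, y to its left, z up, the work surface at z = 0. Lengths are in m, angles in rad, forces in N, time in s.
With the tool pointing down it reaches from about 0.35 to 0.975 m from the base axis. Payload 4.9 kg.
Tool frame: the origin (TCP) lies on the centre line of the jaws, within the pads' length; the fingertips stand 14 mm ahead of it and the grasp point (between the pads) lies 5 mm behind it; y points along the fingers, z is the direction in which the jaws open and shut, and the axes are right-handed (so a half turn about y gives the same grasp; the last joint's range is limited). The gripper opens to 85 mm and grips with 20 to 120 N. Pads are 22 mm wide; open, the fingers measure 114 mm over their backs; the gripper's body (76 mm by 85 mm) begins 54 mm behind the grasp point. The pads swing forward as they close: fully open they stand 13 mm farther back than shut.
Start: joints at [-1.414, 0.053, 1.613, -0, 1.476, -0.119], TCP at [0.17, -0.601, 0.245] pointing down, gripper open.
Joint ranges: [-3.01, 3.01], [-1.01, 2.22], [0.06, 2.58], [-1.02, 4.17], [0.09, 2.62], [-3.14, 3.14]. Speed limits (rad/s): [2.57, 2.57, 3.14, 3.14, 3.14, 3.14].

INTERFACE

Orientations are given as a rotation vector (axis times angle).
In Python, from station import ctrl gives the robot as it stands.
- The arm moves only by the tool servo_tool, never from a script. Its arguments are lists of equal length, an entry for each row: "delta_pos": the shift along the tool's x, y, z in m, a list of three; "dr": the turn, a rotation vector about the tool's x, y, z in degrees, a list of three; "grip": the opening, from 0 (shut) to 1 (fully open). In form: {"delta_pos": [[x, y, z], ...], "dr": [[rx, ry, rz], ...], "grip": [grip, ...]}. A call has 1 to 5 rows; each row shifts and turns the pose as measured when the row begins, along the tool's axes as they then stand; what a row does not reach is not made up. A row lasts 1/8 s, in which the tool goes at most 62.5 mm and 10.7 degrees, less where a joint would pass 70% of its speed; a pose out of reach is approached as far as the arm can. A call is refused whole if a number of a shift passes 0.0625 or a number of a turn 10.7, either way. A call with a gripper value outside its range is refused whole. The fingers move at their own pace and stop on an object; "grip_force" is the grip in N (left out, the last holds). Time passes only in rows, so rows that do not move let the fingers close. It gives the time, the measured TCP pose, the force and the opening at its end, in the units of the state.
- ctrl.get_obs(): the state, without advancing time (a new reading comes with each control period).
- ctrl.get_image(name): name is "side" or "top"; returns the picture (384x512x3 uint8, red, green, blue); there is no depth.
- ctrl.camera_params(name): a dict with "fovy" (degrees; the focal length in pixels is half the picture's height over the tangent of half this angle, whatever the lens; pixels are square), "cx", "cy" (the principal point, pixels), "k1" (the pictures are not rectified: a ray, as slopes to the right and down, at radius r is drawn at 1 + k1 r^2 times it, then the intrinsics apply), "eye" and "rotation" of the camera in the world. Camera axes: x right, y down, z forward; pixel columns grow to the right and rows downward; lengths in m; the calibration is good to about 2 mm. A picture is of the moment at which its call begins. camera_params takes no time and is no camera call.
- ctrl.finish_job(): hands the job in, once; it reports no verdict.
Trained networks look in the newest picture that a camera, given by its name, has taken for a name from the list of things; names that differ only in an ending like _2 or _b are one class to them, and where a whole thing is asked for, a point or a joint stands for the part that bears it (a point fixed in the world has none). Each returns a list of dicts, best first, with "score" (0 to 1); they miss things now and then, are a little off and sometimes report something else, mostly with a low value. They report only what shows in the picture. A call takes as long as a camera call. They do not tell look-alikes from the thing itself.
- ctrl.masks_of(camera, label): "pixels" (384x512 bool, what is visible of it) and "extent" ([left, top, right, bottom] in pixels, round what is visible of it).
The state is a dict: "t": time; "q": joint angles; "dq": joint speeds; "effort": joint torques, N m; "tool_pos": TCP position; "tool_rot": TCP orientation; "contact_force": force on the tool from outside, world axes, zero at the start; "wrist_torque": the same for the moment, N m; "opening": finger opening in m.
Only numpy, scipy, OpenCV 4.12 (cv2) and the standard library are available. Lean on these libraries where they do the work, as an engineer would, in place of code of your own. Each camera call takes 0.05 s, during which the arm holds its last target.

TASK

Fit the matching upper half onto the dark heat sink that is screwed to the bench: of the two copper combs, take the one with three fins, and lower it so that each of its fins slides into its own gap between the dark fins, fully down, level and about in the middle of their length. Let go only once it is down, and leave the four-finned comb where it stands.

Things in the scene. Friction and masses are not known exactly. Their poses are not given: they have to be found in the camera images.
- sink: dark lower half, fixed to the bench, yaw varies: floor plate 140 (x) x 96 (y) x 8 mm; four upright fins along x, 110 long, 5 thick, at y = -42, -14, 14, 42 mm, tops 34 mm above the bench; so three gaps 23 wide, centred at y = -28, 0, 28 mm. Origin: centre of its underside, z up. Alike both ways round
- comb_three_center (a point): middle (34 mm above the fin tips) of the loose copper comb that fits, 64 (x) x 66 (y) x 68 mm (z up), 150 g, standing on three fins. Fins along x: 64 long, 5 thick, 28 high, at y = -28, 0, 28 mm; a bridge 26 (x) x 66 x 6 mm joins them; on it the black grip bar, 36 (x) x 14 (y) mm, 34 to 68 mm above the tips. Alike both ways round. Seated, the tips rest on the floor plate
- comb_four_center (a point): centre (half-way up) of the wrong comb, to be left alone: same outer size and same black grip bar, but four fins, 19 mm apart, which do not fit the gaps. The two combs stand in either of two places
Not all that is in view belongs to the job. Several things look just like the sink: the one meant starts nearest to the robot's base.

How it is judged:
On the way, in this order (a step that is already met when the one before it is completed fails the run):
1. the three-finned comb is lifted clear of the bench (height (world z) of comb_three_center above 0.06 m), for 0.1 s.
2. still held, its fins are well down in the gaps (within 12 mm of fully down) (contact force between the fingers and comb_three above 0.3 N and height (world z) of comb_three_center below 0.054 m and horizontal distance between comb_three_center and sink below 0.03 m), for 0.1 s.
At the end, for the whole second after the job is handed in: three-finned comb at rest fully down in the sink (centre 42 mm above the bench, within 4 mm), level within 6 degrees, fins along the gaps within 20 degrees, each in its own gap (12 mm across, 20 mm along from the middle); four-finned comb within 30 mm of where it stood (x of comb_three_center in the frame of sink between -0.02 and 0.02 m and y of comb_three_center in the frame of sink between -0.012 and 0.012 m and height (world z) of comb_three_center between 0.038 and 0.046 m and angle between comb_three_center's own z axis and vertical below 0.1 rad and angle between the x axis of comb_three_center and the x axis of sink, either way round below 0.35 rad and linear speed of comb_three below 0.02 m/s and distance of comb_four_center from where it was at the start of the episode below 0.03 m); the robot touches nothing.
It also fails if it takes over 35 s, if anything falls off the work surface, if the arm or the gripper's body presses on something with over 40 N, if the wrist force passes 120 N, or if a joint passes its speed limit or range.

## Working session

There is one attempt and no reset: what is moved stays moved. The work goes in short steps, Python scripts to look and compute and a tool call to move; the robot and the scene stay as the last step left them, time stands still between calls to the robot, and variables do not carry over. Pictures are saved under pics/ and viewed, and the job is handed in when it is done.

Besides the shell and the picture viewer there is one more tool, called in YAML: its name, and indented under it one key for each argument. servo_tool: Moves the arm, as the interface text tells. Its arguments: {"type":"object","properties":{"delta_pos":{"type":"array","items":{"type":"array","items":{"type":"number"}}},"dr":{"type":"array","items":{"type":"array","items":{"type":"number"}}},"grip":{"type":"array","items":{"type":"number"}},"grip_force":{"type":"number"}},"required":["delta_pos","dr","grip"]}

```bash
ls; mkdir -p pics; python3 - <<'E'
from station import ctrl
import cv2,numpy as np
print(ctrl.get_obs())
for n in ("side","top"):
    im=ctrl.get_image(n); cv2.imwrite(f"pics/{n}0.png",im[:,:,::-1]); p=ctrl.camera_params(n); print(n,p)
    for l in ("sink","comb_three_center","comb_four_center"):
        for d in ctrl.masks_of(n,l):
            ys,xs=np.nonzero(d["pixels"]); print(n,l,round(d["score"],2),d["extent"],xs.mean().round(1),ys.mean().round(1),len(xs))
E
```

```text
pics
{'t': 0.0, 'q': array([-1.41399717e+00,  5.33606488e-02,  1.61432661e+00,  3.60750309e-06,
        1.47599990e+00, -1.18998286e-01]), 'dq': array([ 0.0004693 ,  0.00076363,  0.00151816, -0.00069812,  0.00173595,
        0.00135176]), 'effort': array([-2.53536375e-03, -3.93679297e+01, -3.70180464e+01, -3.03299221e-04,
        7.01511206e-03, -1.10681256e-05]), 'tool_pos': array([ 0.17010321, -0.60077486,  0.24404117]), 'tool_rot': array([-0.2878404 ,  2.07600753, -2.07162292]), 'contact_force': array([ 0.32992264, -0.06607175, -0.29990558]), 'wrist_torque': array([-0.02857091,  0.00645063, -0.00601435]), 'opening': 0.08543862116110368}
side {'fovy': 45.525250353877524, 'cx': 255.79815639569222, 'cy': 193.94067830416483, 'k1': -0.015843249685897426, 'eye': array([0.15156083, 0.733247  , 0.80704736]), 'rotation': array([-0.71464519,  2.54978305, -1.23478585])}
side sink 0.77 [216.0, 250.9, 289.3, 307.7] 254.5 279.1 2460
side sink 0.57 [200.1, 149.1, 255.6, 184.4] 229.8 167.6 1135
side comb_three_center 0.67 [255.6, 176.2, 281.2, 203.3] 269.7 188.3 574
side comb_four_center 0.61 [320.2, 176.6, 345.4, 208.1] 333.4 193.4 564
top {'fovy': 53.12919170652167, 'cx': 254.27130721152398, 'cy': 190.34922165155461, 'k1': 0.014973114136147976, 'eye': array([ 0.44553422, -0.05893231,  0.9364039 ]), 'rotation': array([-2.09310088,  2.15347934, -0.19121205])}
top sink 0.9 [287.1, 101.1, 328.9, 156.9] 305.6 125.7 2047
top sink 0.68 [151.1, 211.4, 195.6, 272.6] 174.0 242.4 2395
top comb_three_center 0.91 [279.9, 173.2, 312.0, 200.5] 296.4 186.3 481
top comb_four_center 0.71 [312.4, 233.0, 349.3, 268.3] 332.1 252.0 623
```

```bash
python3 - <<'E'
import cv2
for n in ("side","top"):
    im=cv2.imread(f"pics/{n}0.png"); cv2.imwrite(f"pics/{n}0b.png",cv2.resize(im,(800,600),interpolation=cv2.INTER_CUBIC))
E
```

```text
(no output)
```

View pics/side0b.png

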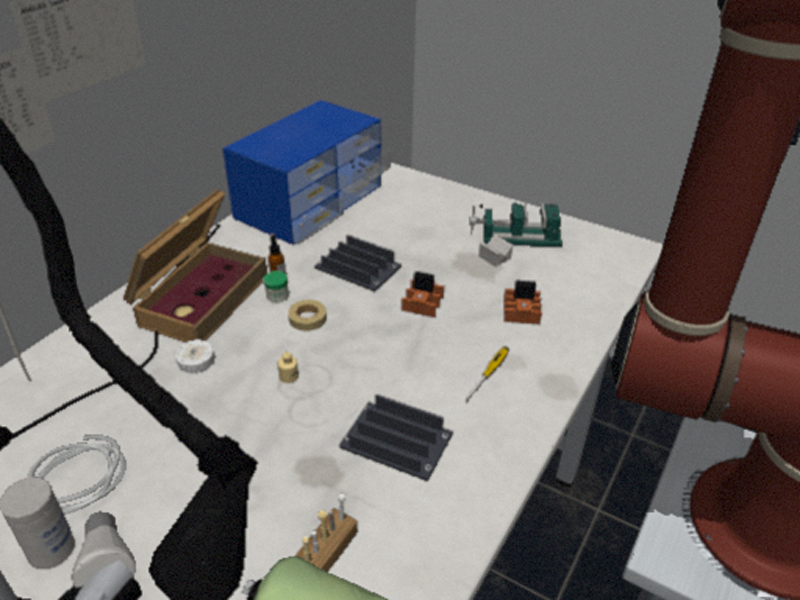

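View pics/top0b.png

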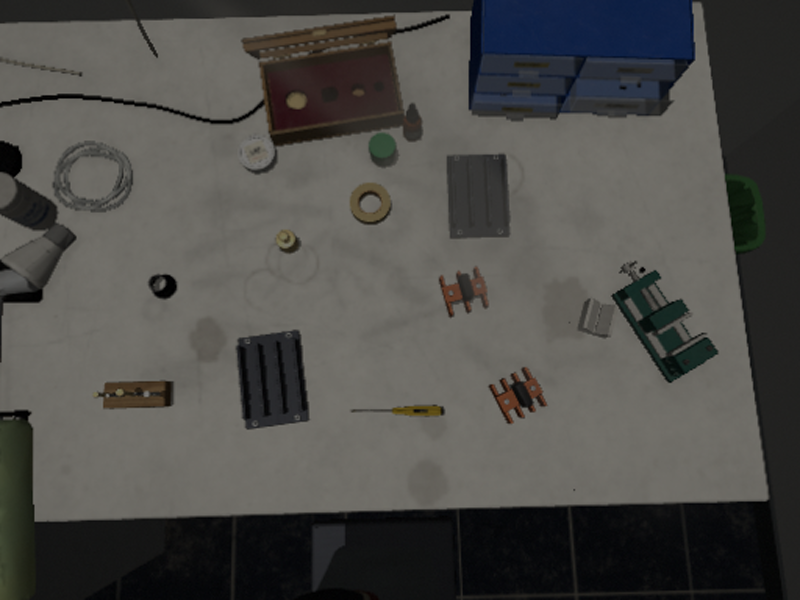

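```bash
python3 - <<'E'
import cv2,numpy as np
im=cv2.imread("pics/top0.png")
def c(x,y,s=50,k=8): return cv2.resize(im[y-s//2:y+s//2,x-s//2:x+s//2],(s*k,s*k),interpolation=cv2.INTER_CUBIC)
a=np.hstack([c(297,186),c(332,252)])
cv2.imwrite("pics/z1.png",a)
cv2.imwrite("pics/z2.png",np.hstack([c(174,242,80,5),c(306,126,80,5)]))
E
```

```text
(no output)
```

View pics/z1.png

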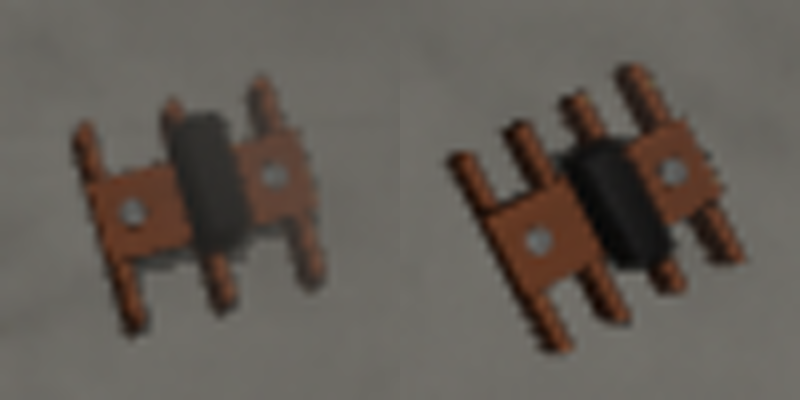

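View pics/z2.png

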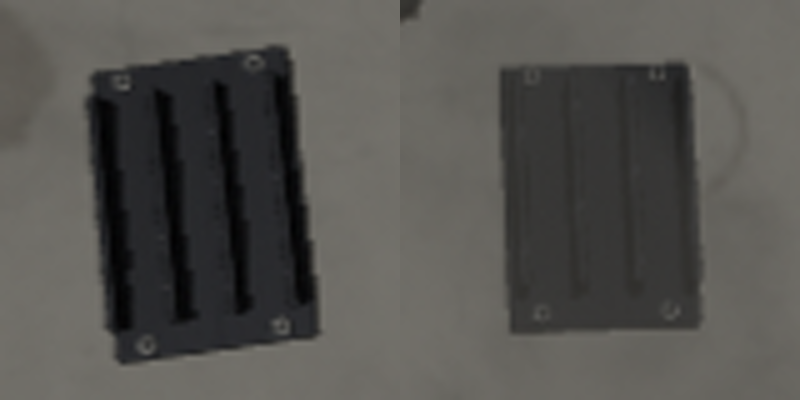

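```bash
cat > h.py <<'E'
import cv2,numpy as np
from station import ctrl
from scipy.spatial.transform import Rotation as R
from scipy.optimize import minimize
def proj(P,n):
    p=ctrl.camera_params(n); f=192/np.tan(np.radians(p["fovy"])/2)
    c=R.from_rotvec(p["rotation"]).inv().apply(np.asarray(P)-p["eye"])
    s=c[:,:2]/c[:,2:]; s=s*(1+p["k1"]*(s**2).sum(1,keepdims=True))
    return s*f+[p["cx"],p["cy"]]
def box(x0,x1,y0,y1,z0,z1): return np.array([[x,y,z] for x in(x0,x1) for y in(y0,y1) for z in(z0,z1)])/1000.
COMB=[box(-32,32,y-2.5,y+2.5,0,28) for y in(-28,0,28)]+[box(-13,13,-33,33,28,34),box(-18,18,-7,7,34,68)]
SINK=[box(-70,70,-48,48,0,8)]+[box(-55,55,y-2.5,y+2.5,8,34) for y in(-42,-14,14,42)]
K=4
def sil(boxes,pose,n,roi):
    x,y,yaw,z=pose; x0,y0,x1,y1=roi
    m=np.zeros(((y1-y0)*K,(x1-x0)*K),np.uint8)
    for b in boxes:
        P=R.from_euler('z',yaw).apply(b)+[x,y,z]
        q=(proj(P,n)-[x0-.5,y0-.5])*K-.5
        h=cv2.convexHull(np.round(q*16).astype(np.int32)); cv2.fillConvexPoly(m,h,255,shift=4)
    return cv2.resize(m,(x1-x0,y1-y0),interpolation=cv2.INTER_AREA)/255.
def fit(boxes,obs,p0,z=0):
    # obs: list of (cam, roi, mask float)
    def c(p):
        return sum(np.abs(sil(boxes,[p[0],p[1],p[2],z],n,r)-m).sum() for n,r,m in obs)
    best=None
    for dy in np.radians([-12,-4,4,12]):
        s=minimize(c,[p0[0],p0[1],p0[2]+dy],method="Nelder-Mead",options=dict(initial_simplex=np.array([[0,0,0],[.012,0,0],[0,.012,0],[0,0,.15]])+[p0[0],p0[1],p0[2]+dy],xatol=1e-5,fatol=1e-3))
        if best is None or s.fun<best.fun: best=s
    return best
def ray(u,v,n,z):
    p=ctrl.camera_params(n)
    s=minimize(lambda a:((proj([[a[0],a[1],z]],n)[0]-[u,v])**2).sum(),[.5,0],method="Nelder-Mead",options=dict(xatol=1e-6,fatol=1e-8)); return s.x
E
python3 - <<'E'
from h import *
print(ray(297,186,"top",.03),ray(332,252,"top",.03),ray(174,242,"top",.01),ray(306,126,"top",.01))
ims={n:cv2.imread(f"pics/{n}0.png") for n in("top","side")}
def obs(n,roi,kind):
    x0,y0,x1,y1=roi; c=ims[n][y0:y1,x0:x1].astype(float); g=c.sum(2)/3
    bg=np.median(g)
    if kind=="sink": m=(g<0.62*np.percentile(g,85))
    else: m=(g<0.66*np.percentile(g,70))|((c[:,:,2]-c[:,:,0])>25)
    return (n,roi,m.astype(float))
C=dict(top=(275,165,320,208),side=(248,168,290,208)); S=dict(top=(143,203,204,280),side=(210,246,296,312))
out=[]
for kind,B,rois,p0 in(("comb",COMB,C,list(ray(297,186,"top",.03))),("sink",SINK,S,list(ray(174,242,"top",.01)))):
    uv=None
    for yaw in ([-1.3,.3] if 0 else [np.radians(a) for a in(0,30,60,90,120,150)]):
        o=[obs(n,rois[n],kind) for n in rois]
        s=fit(B,o,p0+[yaw]); 
        if uv is None or s.fun<uv.fun: uv=s
    print(kind,uv.x,np.degrees(uv.x[2]),uv.fun,[int(q[2].sum()) for q in o])
    for q in o:
        s1=fit(B,[q],list(uv.x)); print(q[0],s1.x,s1.fun)
    for n,r,m in o:
        v=sil(B,[*uv.x,0],n,r); im=ims[n][r[1]:r[3],r[0]:r[2]]
        k=cv2.INTER_NEAREST; a=cv2.resize(im,None,fx=6,fy=6); b=cv2.resize(np.dstack([m*0,m,v])*255,None,fx=6,fy=6,interpolation=k)
        vv=cv2.resize((v*255).astype(np.uint8),None,fx=6,fy=6); cs,_=cv2.findContours((vv>127).astype(np.uint8),0,2); cv2.drawContours(a,cs,-1,(0,255,0),1)
        t=np.hstack([a,b.astype(np.uint8)]); out.append(cv2.copyMakeBorder(t,0,0,0,1100-t.shape[1],0))
t=np.vstack(out); s=min(800/t.shape[1],1200/t.shape[0])
t=cv2.resize(t,None,fx=s,fy=s); h=t.shape[0]//2
print(t.shape); cv2.imwrite("pics/f1.png",t[:600]); cv2.imwrite("pics/f2.png",t[600:])
E
```

```text
[ 0.62142504 -0.16069723] [ 0.46273945 -0.23440772] [0.4875    0.0249375] [ 0.77909838 -0.19305396]Traceback (most recent call last):
  File "<stdin>", line 16, in <module>
  File "h.py", line 28, in fit
    s=minimize(c,[p0[0],p0[1],p0[2]+dy],method="Nelder-Mead",options=dict(initial_simplex=np.array([[0,0,0],[.012,0,0],[0,.012,0],[0,0,.15]])+[p0[0],p0[1],p0[2]+dy],xatol=1e-5,fatol=1e-3))
    res = _minimize_neldermead(fun, x0, args, callback, bounds=bounds,
                               **options)
    fsim[j] = func(sim[j])
              ~~~~^^^^^^^^
    fx = function(np.copy(x), *(wrapper_args + args))
  File "h.py", line 25, in c
    return sum(np.abs(sil(boxes,[p[0],p[1],p[2],z],n,r)-m).sum() for n,r,m in obs)
  File "h.py", line 25, in <genexpr>
    return sum(np.abs(sil(boxes,[p[0],p[1],p[2],z],n,r)-m).sum() for n,r,m in obs)
                      ~~~^^^^^^^^^^^^^^^^^^^^^^^^^^^^^^
  File "h.py", line 19, in sil
    q=(proj(P,n)-[x0-.5,y0-.5])*K-.5
       ~~~~^^^^^
  File "h.py", line 6, in proj
    p=ctrl.camera_params(n); f=192/np.tan(np.radians(p["fovy"])/2)
ValueError: time passes only in moves, steps and waits
```

```bash
python3 - <<'E'
s=open("h.py").read()
s=s.replace("def proj(","PP={n:ctrl.camera_params(n) for n in('top','side')}\ndef proj(").replace("p=ctrl.camera_params(n)","p=PP[n]")
i=s.index("def ray"); s=s[:i]+'''def ray(u,v,n,z):
    p=PP[n]; f=192/np.tan(np.radians(p["fovy"])/2)
    d=np.array([u-p["cx"],v-p["cy"]])/f; s=d.copy()
    for _ in range(20): s=d/(1+p["k1"]*(s@s))
    w=R.from_rotvec(p["rotation"]).apply([*s,1]); return (p["eye"]+w*(z-p["eye"][2])/w[2])[:2]
'''
open("h.py","w").write(s)
E
cat > run.py <<'E'
from h import *
print(ray(297,186,"top",.03),ray(332,252,"top",.03),ray(174,242,"top",.01),ray(306,126,"top",.01))
ims={n:cv2.imread(f"pics/{n}0.png") for n in("top","side")}
def obs(n,roi,kind):
    x0,y0,x1,y1=roi; c=ims[n][y0:y1,x0:x1].astype(float); g=c.sum(2)/3
    if kind=="sink": m=(g<0.62*np.percentile(g,85))
    else: m=(g<0.66*np.percentile(g,70))|((c[:,:,2]-c[:,:,0])>25)
    return (n,roi,m.astype(float))
C=dict(top=(275,165,320,208),side=(248,168,290,208)); S=dict(top=(143,203,204,280),side=(210,246,296,312))
out=[]
for kind,B,rois,p0 in(("comb",COMB,C,list(ray(297,186,"top",.03))),("sink",SINK,S,list(ray(174,242,"top",.01)))):
    uv=None
    o=[obs(n,rois[n],kind) for n in rois]
    for a in (0,30,60,90,120,150):
        s=fit(B,o,p0+[np.radians(a)])
        if uv is None or s.fun<uv.fun: uv=s
    print(kind,uv.x,np.degrees(uv.x[2]),uv.fun,[int(q[2].sum()) for q in o])
    for q in o:
        s1=fit(B,[q],list(uv.x)); print(q[0],s1.x,s1.fun)
    for n,r,m in o:
        v=sil(B,[*uv.x,0],n,r); im=ims[n][r[1]:r[3],r[0]:r[2]]
        a=cv2.resize(im,None,fx=6,fy=6); b=cv2.resize(np.dstack([m*0,m,v])*255,None,fx=6,fy=6,interpolation=0)
        vv=cv2.resize((v*255).astype(np.uint8),None,fx=6,fy=6); cs,_=cv2.findContours((vv>127).astype(np.uint8),0,2); cv2.drawContours(a,cs,-1,(0,255,0),1)
        t=np.hstack([a,b.astype(np.uint8)]); out.append(cv2.copyMakeBorder(t,0,0,0,1100-t.shape[1],0))
for i in(0,2):
    t=np.vstack(out[i:i+2]); s=min(800/t.shape[1],600/t.shape[0]); cv2.imwrite(f"pics/f{i}.png",cv2.resize(t,None,fx=s,fy=s))
E
python3 run.py
```

```text
[ 0.62142491 -0.16069723] [ 0.46273951 -0.23440768] [0.49730859 0.13795888] [ 0.779098   -0.19305385]
comb [ 0.62417488 -0.16024971  0.23889289] 13.68755415203244 240.25882352941176 [497, 618]
top [ 0.62237436 -0.16035874  0.22995312] 79.05098039215686
side [ 0.62823901 -0.16252499  0.24099815] 108.64313725490197
sink [0.49860713 0.1379695  0.11379843] 6.520169607097312 268.4627450980392 [2426, 2376]
top [0.49727893 0.13777984 0.11239405] 77.90980392156862
side [0.50153261 0.13781537 0.10170716] 109.0392156862745
```

View pics/f0.png

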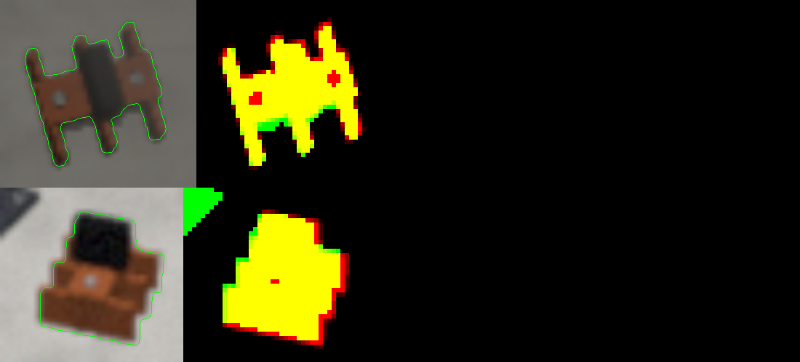

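View pics/f2.png

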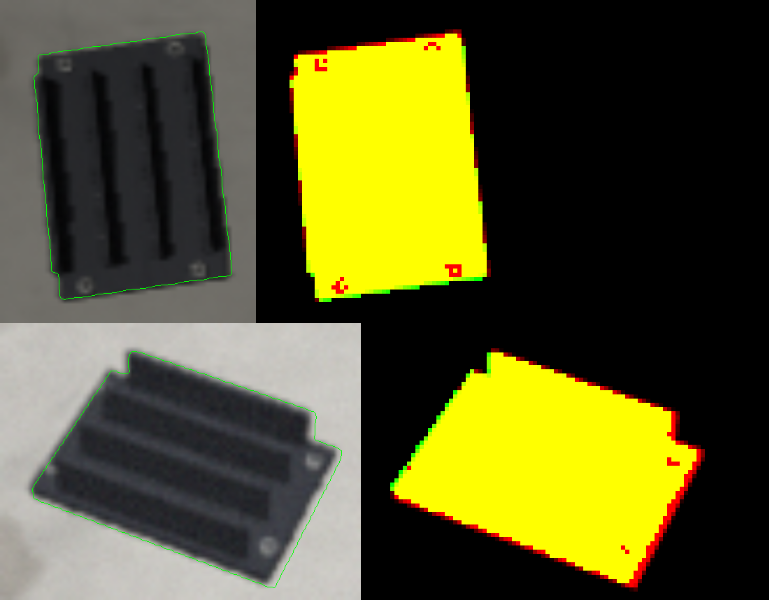

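```bash
cat > g.py <<'E'
from h import *
import sys
# usage: g.py x y z yaw(deg of tool z axis, mod 180)  [maxstep] 
def plan(x,y,z,yaw,step=.06,n=None):
    o=ctrl.get_obs(); p=o["tool_pos"]; r=R.from_rotvec(o["tool_rot"])
    best=None
    for k in(0,180):
        a=np.radians(yaw+k); tz=np.array([np.cos(a),np.sin(a),0]); ty=np.array([0,0,-1.]); tx=np.cross(ty,tz)
        t=R.from_matrix(np.column_stack([tx,ty,tz])); d=(r.inv()*t).magnitude()
        if best is None or d<best[0]: best=(d,t)
    t=best[1]; rv=(r.inv()*t).as_rotvec(); d=np.array([x,y,z])-p
    n=n or int(max(1,np.ceil(np.linalg.norm(d)/step),np.ceil(np.degrees(best[0])/10)))
    print("t",o["t"],"pos",p.round(4),"err",d.round(4),"ang",np.degrees(rv).round(1),"q",o["q"].round(2),"F",o["contact_force"].round(1),"open",round(o["opening"],4),"rows",n)
    for i in range(n):
        ri=r*R.from_rotvec(rv*i/n); print(ri.inv().apply(d/n).round(4).tolist(),np.degrees(rv/n).round(2).tolist())
if __name__=="__main__": plan(*map(float,sys.argv[1:5]),**({"step":float(sys.argv[5])} if len(sys.argv)>5 else {}))
E
python3 g.py 0.6235 -0.1605 0.18 103.4
```

```text
t 0.4 pos [ 0.1702 -0.6013  0.2451] err [ 0.4533  0.4408 -0.0651] ang [ 0.   2.4 -0. ] q [-1.41  0.05  1.61  0.    1.48 -0.12] F [-0.1 -0.1 -0.3] open 0.0854 rows 11
[-0.0506, 0.0059, -0.0273] [0.0, 0.22, -0.0]
[-0.0505, 0.0059, -0.0275] [0.0, 0.22, -0.0]
[-0.0504, 0.0059, -0.0277] [0.0, 0.22, -0.0]
[-0.0502, 0.0059, -0.0279] [0.0, 0.22, -0.0]
[-0.0501, 0.0059, -0.0281] [0.0, 0.22, -0.0]
[-0.05, 0.0059, -0.0283] [0.0, 0.22, -0.0]
[-0.0499, 0.0059, -0.0285] [0.0, 0.22, -0.0]
[-0.0498, 0.0059, -0.0287] [0.0, 0.22, -0.0]
[-0.0497, 0.0059, -0.0289] [0.0, 0.22, -0.0]
[-0.0496, 0.0059, -0.0291] [0.0, 0.22, -0.0]
[-0.0495, 0.0059, -0.0292] [0.0, 0.22, -0.0]
```

servo_tool:
  delta_pos:
    - [-0.05,0.006,-0.028]
    - [-0.05,0.006,-0.028]
    - [-0.05,0.006,-0.028]
    - [-0.05,0.006,-0.028]
    - [-0.05,0.006,-0.028]
  dr:
    - [0,0.2,0]
    - [0,0.2,0]
    - [0,0.2,0]
    - [0,0.2,0]
    - [0,0.2,0]
  grip: [1,1,1,1,1]
  grip_force: 40

```text
t: 1.02
tool_pos: [0.3775, -0.3982, 0.2154]
tool_rot: [-0.26, 2.084, -2.092]
contact_force: [0.6, 0.2, 0.3]
opening: 0.0853
```

```bash
python3 g.py 0.6235 -0.1605 0.18 103.4
```

```text
t 1.025 pos [ 0.3775 -0.3982  0.2154] err [ 0.246   0.2377 -0.0354] ang [-0.2  0.9 -0.1] q [-0.95 -0.11  1.82 -0.    1.43  0.37] F [0.6 0.2 0.3] open 0.0853 rows 6
[-0.0495, 0.0058, -0.0283] [-0.04, 0.15, -0.01]
[-0.0494, 0.0059, -0.0284] [-0.04, 0.15, -0.01]
[-0.0494, 0.0059, -0.0285] [-0.04, 0.15, -0.01]
[-0.0493, 0.0059, -0.0287] [-0.04, 0.15, -0.01]
[-0.0492, 0.0059, -0.0288] [-0.04, 0.15, -0.01]
[-0.0491, 0.0059, -0.0289] [-0.04, 0.15, -0.01]
```

servo_tool:
  delta_pos:
    - [-0.05,0.006,-0.029]
    - [-0.05,0.006,-0.029]
    - [-0.05,0.006,-0.029]
    - [-0.05,0.006,-0.029]
    - [-0.05,0.006,-0.029]
  dr:
    - [0,0.2,0]
    - [0,0.2,0]
    - [0,0.2,0]
    - [0,0.2,0]
    - [0,0.1,0]
  grip: [1,1,1,1,1]

```text
t: 1.65
tool_pos: [0.5919, -0.1903, 0.1858]
tool_rot: [-0.241, 2.088, -2.104]
contact_force: [0.9, -0.5, 0.4]
opening: 0.0854
```

```bash
python3 g.py 0.6235 -0.1605 0.12 103.4 0.05
```

```text
t 1.65 pos [ 0.5919 -0.1903  0.1858] err [ 0.0316  0.0298 -0.0658] ang [-0.4 -0.  -0.2] q [-0.43  0.08  1.68 -0.    1.37  0.91] F [ 0.9 -0.5  0.4] open 0.0854 rows 2
[-0.0187, 0.0329, -0.0111] [-0.22, -0.02, -0.1]
[-0.0188, 0.0329, -0.011] [-0.22, -0.02, -0.1]
```

servo_tool:
  delta_pos:
    - [-0.0187,0.033,-0.011]
    - [-0.0187,0.033,-0.011]
    - [0,0,0]
  dr:
    - [-0.2,0,-0.1]
    - [-0.2,0,-0.1]
    - [0,0,0]
  grip: [1,1,1]

```text
t: 2.02
tool_pos: [0.6272, -0.1558, 0.1185]
tool_rot: [-0.251, 2.092, -2.095]
contact_force: [-1.0, -0.1, 0.5]
opening: 0.0855
```

```bash
python3 g.py 0.6235 -0.1605 0.054 103.4 0.03; python3 - <<'E'
from h import *
for n in ("side","top"):
    im=ctrl.get_image(n)[:,:,::-1].copy(); cv2.imwrite(f"pics/{n}1.png",im)
s=cv2.imread("pics/side1.png")[130:230,200:330]; t=cv2.imread("pics/top1.png")[130:230,230:360]
cv2.imwrite("pics/a1.png",cv2.resize(np.hstack([s,t]),None,fx=3,fy=3,interpolation=2))
E
```

```text
t 2.025 pos [ 0.6272 -0.1558  0.1185] err [-0.0037 -0.0047 -0.0645] ang [-0.1  0.3 -0.1] q [-0.36  0.21  1.66 -0.    1.27  0.97] F [-1.  -0.1  0.5] open 0.0855 rows 3
[0.0016, 0.0215, 0.0012] [-0.02, 0.11, -0.02]
[0.0016, 0.0215, 0.0012] [-0.02, 0.11, -0.02]
[0.0016, 0.0215, 0.0012] [-0.02, 0.11, -0.02]
```

View pics/a1.png

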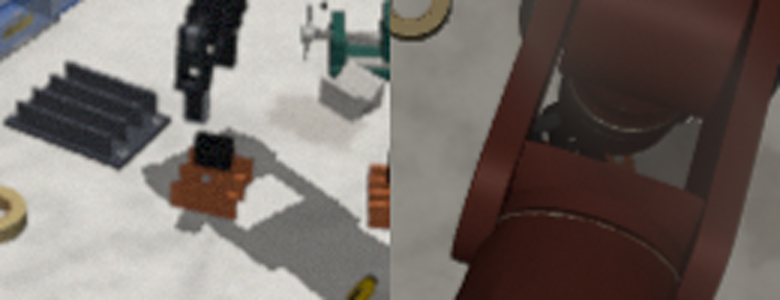

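Side view shows the fingers above and around the three-finned comb's black bar; nothing blocks the descent.

servo_tool:
  delta_pos:
    - [0.0016,0.021,0.0012]
    - [0.0016,0.021,0.0012]
    - [0.001,0.017,0.001]
    - [0,0,0]
  dr:
    - [0,0.1,0]
    - [0,0.1,0]
    - [0,0,0]
    - [0,0,0]
  grip: [1,1,1,1]

```text
t: 2.62
tool_pos: [0.6252, -0.1655, 0.0621]
tool_rot: [-0.233, 2.088, -2.102]
contact_force: [0.2, 0.4, -1.1]
opening: 0.0856
```

```bash
python3 g.py 0.6235 -0.1605 0.054 103.4 0.03
```

```text
t 2.625 pos [ 0.6252 -0.1655  0.0621] err [-0.0017  0.005  -0.0081] ang [-0.4 -0.2 -0.5] q [-0.37  0.27  1.7  -0.    1.17  0.97] F [ 0.2  0.4 -1.1] open 0.0856 rows 1
[0.0006, 0.0081, -0.0053] [-0.43, -0.17, -0.5]
```

servo_tool:
  delta_pos:
    - [0.0006,0.007,-0.004]
    - [0,0,0]
  dr:
    - [-0.4,-0.2,-0.5]
    - [0,0,0]
  grip: [1,1]

```text
t: 2.88
tool_pos: [0.6239, -0.1617, 0.0549]
tool_rot: [-0.247, 2.097, -2.097]
contact_force: [-0.0, -0.3, -0.5]
opening: 0.0856
```

```bash
python3 g.py 0.6235 -0.1605 0.054 103.4 0.03
```

```text
t 2.875 pos [ 0.6239 -0.1617  0.0549] err [-0.0004  0.0012 -0.0009] ang [-0.  0.  0.] q [-0.37  0.28  1.7  -0.    1.17  0.97] F [-0.  -0.3 -0.5] open 0.0856 rows 1
[0.0001, 0.0009, -0.0013] [-0.02, 0.02, 0.0]
```

servo_tool:
  delta_pos:
    - [0,0,0]
    - [0,0,0]
    - [0,0,0]
    - [0,0,0]
  dr:
    - [0,0,0]
    - [0,0,0]
    - [0,0,0]
    - [0,0,0]
  grip: [0.4,0.4,0.4,0.4]

```text
t: 3.38
tool_pos: [0.6252, -0.1619, 0.0568]
tool_rot: [-0.244, 2.094, -2.098]
contact_force: [0.3, -0.6, 0.4]
opening: 0.0341
```

servo_tool:
  delta_pos:
    - [0,0,0]
    - [0,0,0]
    - [0,0,0]
    - [0,0,0]
    - [0,0,0]
  dr:
    - [0,0,0]
    - [0,0,0]
    - [0,0,0]
    - [0,0,0]
    - [0,0,0]
  grip: [0,0,0,0,0]

```text
t: 4.0
tool_pos: [0.6254, -0.162, 0.0571]
tool_rot: [-0.243, 2.093, -2.098]
contact_force: [0.5, 0.2, -0.3]
opening: 0.0136
```

```bash
python3 g.py 0.6235 -0.1605 0.17 103.4 0.03
```

```text
t 4.0 pos [ 0.6254 -0.162   0.0571] err [-0.0019  0.0015  0.1129] ang [-0.1  0.  -0.2] q [-0.37  0.28  1.69 -0.    1.17  0.97] F [ 0.5  0.2 -0.3] open 0.0136 rows 4
[0.0003, -0.0282, -0.0004] [-0.03, 0.01, -0.05]
[0.0003, -0.0282, -0.0004] [-0.03, 0.01, -0.05]
[0.0003, -0.0282, -0.0004] [-0.03, 0.01, -0.05]
[0.0004, -0.0282, -0.0005] [-0.03, 0.01, -0.05]
```

servo_tool:
  delta_pos:
    - [0,-0.02,0]
    - [0,-0.028,0]
    - [0,-0.028,0]
    - [0,-0.028,0]
    - [0,0,0]
  dr:
    - [0,0,0]
    - [0,0,0]
    - [0,0,0]
    - [0,0,0]
    - [0,0,0]
  grip: [0,0,0,0,0]

```text
t: 4.62
tool_pos: [0.6245, -0.1617, 0.1671]
tool_rot: [-0.244, 2.093, -2.098]
contact_force: [-0.1, -0.2, -2.2]
opening: 0.0135
```

```bash
python3 g.py 0.498 0.138 0.17 96.5 0.04;python3 - <<'E'
from h import *
for n in ("side",):
    im=ctrl.get_image(n)[:,:,::-1].copy(); cv2.imwrite(f"pics/{n}2.png",im)
cv2.imwrite("pics/a2.png",cv2.resize(im[100:230,200:370],None,fx=4,fy=4,interpolation=2))
E
```

```text
t 4.625 pos [ 0.6245 -0.1617  0.1671] err [-0.1265  0.2997  0.0029] ang [-0.1  7.  -0.2] q [-0.37  0.15  1.64 -0.    1.35  0.97] F [-0.1 -0.2 -2.2] open 0.0135 rows 9
[0.0059, -0.0004, -0.0357] [-0.01, 0.77, -0.02]
[0.0064, -0.0004, -0.0356] [-0.01, 0.77, -0.02]
[0.0069, -0.0004, -0.0355] [-0.01, 0.77, -0.02]
[0.0074, -0.0004, -0.0354] [-0.01, 0.77, -0.02]
[0.0078, -0.0004, -0.0353] [-0.01, 0.77, -0.02]
[0.0083, -0.0004, -0.0352] [-0.01, 0.77, -0.02]
[0.0088, -0.0004, -0.0351] [-0.01, 0.77, -0.02]
[0.0093, -0.0003, -0.0349] [-0.01, 0.77, -0.02]
[0.0097, -0.0003, -0.0348] [-0.01, 0.77, -0.02]
```

View pics/a2.png

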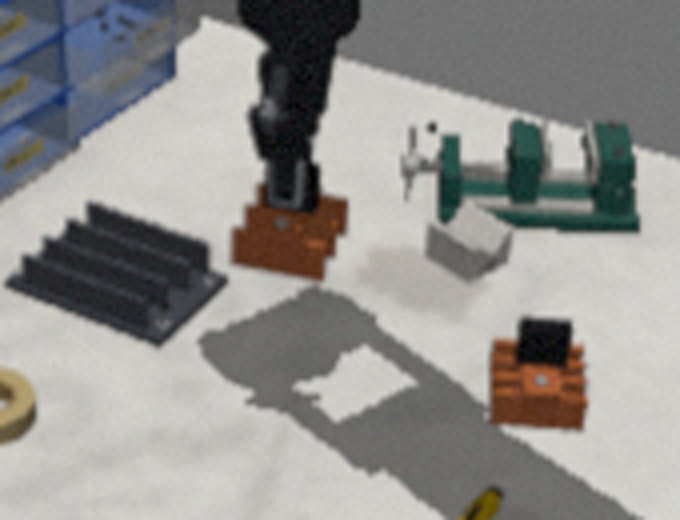

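The three-finned comb hangs level in the gripper (crop about 290,230), and the four-finned one is undisturbed at 540,370. I'm carrying it over.

servo_tool:
  delta_pos:
    - [0.006,0,-0.036]
    - [0.0065,0,-0.036]
    - [0.007,0,-0.036]
    - [0.0075,0,-0.035]
    - [0.008,0,-0.035]
  dr:
    - [0,0.8,0]
    - [0,0.8,0]
    - [0,0.8,0]
    - [0,0.8,0]
    - [0,0.8,0]
  grip: [0,0,0,0,0]

```text
t: 5.3
tool_pos: [0.5464, 0.0093, 0.1562]
tool_rot: [-0.184, 2.149, -2.141]
contact_force: [1.1, -0.2, -1.9]
opening: 0.0134
```

```bash
python3 g.py 0.498 0.138 0.16 96.5 0.04
```

```text
t 5.3 pos [0.5464 0.0093 0.1562] err [-0.0484  0.1287  0.0038] ang [0.2 2.6 0.7] q [-0.12 -0.05  1.87  0.    1.34  1.29] F [ 1.1 -0.2 -1.9] open 0.0134 rows 4
[0.0069, -0.0007, -0.0337] [0.06, 0.64, 0.19]
[0.0073, -0.0008, -0.0336] [0.06, 0.64, 0.19]
[0.0076, -0.0008, -0.0335] [0.06, 0.64, 0.19]
[0.008, -0.0009, -0.0334] [0.06, 0.64, 0.19]
```

servo_tool:
  delta_pos:
    - [0.007,-0.003,-0.034]
    - [0.0075,-0.001,-0.034]
    - [0.0075,-0.001,-0.033]
    - [0.005,0,-0.02]
    - [0,0,0]
  dr:
    - [0.1,0.6,0.2]
    - [0.1,0.6,0.2]
    - [0,0.6,0.2]
    - [0,0.6,0.1]
    - [0,0,0]
  grip: [0,0,0,0,0]

```text
t: 5.92
tool_pos: [0.4935, 0.1303, 0.1522]
tool_rot: [-0.146, 2.17, -2.167]
contact_force: [0.4, 0.0, -1.8]
opening: 0.0135
```

```bash
python3 g.py 0.498 0.138 0.12 96.5 0.04
```

```text
t 5.925 pos [0.4935 0.1303 0.1522] err [ 0.0045  0.0077 -0.0322] ang [0.1 0.3 0.9] q [ 0.11 -0.14  1.96  0.    1.34  1.56] F [ 0.4  0.  -1.8] open 0.0135 rows 1
[-0.0059, 0.0322, -0.007] [0.12, 0.25, 0.94]
```

servo_tool:
  delta_pos:
    - [-0.005,0.029,-0.006]
    - [0,0,0]
  dr:
    - [0.1,0.2,0.9]
    - [0,0,0]
  grip: [0,0]

```text
t: 6.18
tool_pos: [0.4965, 0.1359, 0.1208]
tool_rot: [-0.128, 2.163, -2.165]
contact_force: [0.4, -0.3, -3.1]
opening: 0.013
```

```bash
python3 g.py 0.498 0.138 0.12 96.5 0.04;python3 - <<'E'
from h import *
I=[]
for n in ("side","top"):
    im=ctrl.get_image(n)[:,:,::-1].copy(); cv2.imwrite(f"pics/{n}3.png",im); I.append(im)
a=I[0][210:320,190:310]; b=I[1][190:300,110:240]
cv2.imwrite("pics/a3.png",cv2.resize(np.hstack([a,b]),None,fx=3.2,fy=3.2,interpolation=2))
E
```

```text
t 6.175 pos [0.4965 0.1359 0.1208] err [ 0.0015  0.0021 -0.0008] ang [-0.   0.1  0.2] q [ 0.12 -0.1   1.98 -0.    1.27  1.58] F [ 0.4 -0.3 -3.1] open 0.013 rows 1
[-0.0017, 0.0008, -0.0019] [-0.04, 0.06, 0.2]
```

View pics/a3.png

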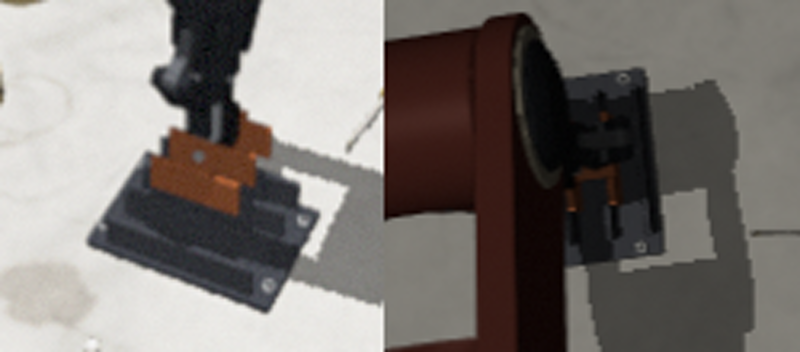

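```bash
cat > ov.py <<'E'
from h import *
import sys
def ov(tag,pose):
    O=[]
    for n,r in(("side",(190,200,310,320)),("top",(110,190,240,310))):
        im=cv2.imread(f"pics/{n}{tag}.png"); im=cv2.resize(im[r[1]:r[3],r[0]:r[2]],None,fx=3.2*1,fy=3.2,interpolation=2)
        for B,P,c in((COMB,pose,(0,255,0)),(SINK,(.498,.138,.1136,0),(255,255,0))):
            for b in B:
                q=(proj(R.from_euler('z',P[2]).apply(b)+[P[0],P[1],P[3]],n)-[r[0]-.5,r[1]-.5])*3.2
                cv2.polylines(im,[cv2.convexHull(q.astype(np.int32))],True,c,1)
        O.append(im)
    cv2.imwrite(f"pics/ov{tag}.png",np.hstack(O))
E
python3 -c "
from ov import *
ov(3,(.4965,.136,.1136,.064))"
```

```text
(no output)
```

View pics/ov3.png

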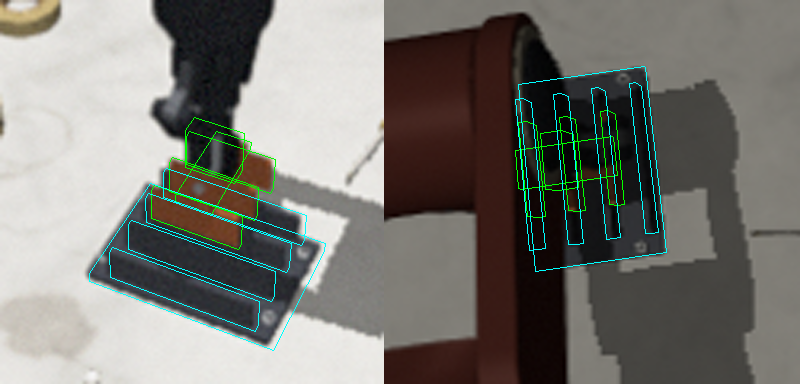

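The overlay fits in both views, with the fins about in line with the gaps. I'm lowering it.

servo_tool:
  delta_pos:
    - [-0.0015,0.013,-0.002]
    - [0,0.013,0]
    - [0,0,0]
  dr:
    - [0,0,0.2]
    - [0,0,0]
    - [0,0,0]
  grip: [0,0,0]

```text
t: 6.65
tool_pos: [0.5022, 0.1373, 0.0986]
tool_rot: [-0.111, 2.159, -2.159]
contact_force: [0.2, -0.1, -1.5]
opening: 0.0134
```

```bash
python3 g.py 0.498 0.138 0.066 96.5 0.015
```

```text
t 6.65 pos [0.5022 0.1373 0.0986] err [-0.0042  0.0007 -0.0326] ang [-0.1 -0.1 -0.6] q [ 0.12 -0.06  1.99 -0.    1.21  1.58] F [ 0.2 -0.1 -1.5] open 0.0134 rows 3
[0.0015, 0.0109, -0.0004] [-0.02, -0.02, -0.19]
[0.0014, 0.0109, -0.0004] [-0.02, -0.02, -0.19]
[0.0014, 0.0109, -0.0004] [-0.02, -0.02, -0.19]
```

servo_tool:
  delta_pos:
    - [0.0015,0.011,0]
    - [0.0015,0.011,0]
    - [0,0,0]
  dr:
    - [0,0,-0.2]
    - [0,0,-0.2]
    - [0,0,0]
  grip: [0,0,0]

```text
t: 7.02
tool_pos: [0.4992, 0.1369, 0.0751]
tool_rot: [-0.119, 2.162, -2.163]
contact_force: [-0.5, 0.6, -2.3]
opening: 0.0135
```

```bash
python3 g.py 0.498 0.138 0.066 96.5 0.015
```

```text
t 7.025 pos [0.4992 0.1369 0.0751] err [-0.0012  0.0011 -0.0091] ang [-0.1 -0.1 -0.1] q [ 0.12 -0.03  2.   -0.    1.17  1.58] F [-0.5  0.6 -2.3] open 0.0135 rows 1
[0.001, 0.0091, -0.0013] [-0.05, -0.06, -0.13]
```

servo_tool:
  delta_pos:
    - [0.001,0.006,-0.001]
    - [0,0.003,0]
    - [0,0.001,0]
    - [0,0,0]
  dr:
    - [0,0,0]
    - [0,0,0]
    - [0,0,0]
    - [0,0,0]
  grip: [0,0,0,0]

```text
t: 7.52
tool_pos: [0.4987, 0.138, 0.0653]
tool_rot: [-0.118, 2.161, -2.162]
contact_force: [-0.6, -0.0, -2.4]
opening: 0.0128
```

```bash
python3 g.py 0.498 0.138 0.065 96.5 0.015;python3 - <<'E'
from ov import *
for n in ("side","top"):
    cv2.imwrite(f"pics/{n}4.png",ctrl.get_image(n)[:,:,::-1])
p=ctrl.get_obs()["tool_pos"]
ov(4,(p[0],p[1],.1136,.008))
E
```

```text
t 7.525 pos [0.4987 0.138  0.0653] err [-0.0007  0.     -0.0003] ang [-0.1 -0.1 -0.2] q [ 0.13 -0.02  2.01 -0.    1.15  1.59] F [-0.6 -0.  -2.4] open 0.0128 rows 1
[0.0007, 0.0003, -0.0001] [-0.05, -0.05, -0.22]
```

View pics/ov4.png

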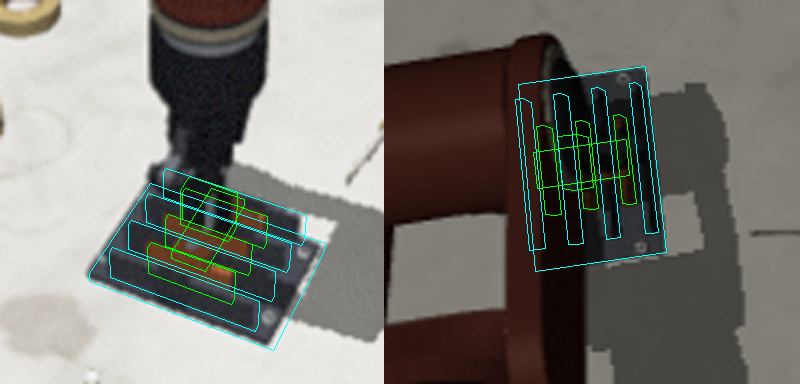

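servo_tool:
  delta_pos:
    - [0,0.002,0]
    - [0,0.001,0]
    - [0,0,0]
  dr:
    - [0,0,-0.2]
    - [0,0,0]
    - [0,0,0]
  grip: [0,0,0]

```text
t: 8.0
tool_pos: [0.4997, 0.1381, 0.0652]
tool_rot: [-0.121, 2.162, -2.164]
contact_force: [0.1, 0.4, -1.9]
opening: 0.0132
```

servo_tool:
  delta_pos:
    - [0,0.002,0]
    - [0,0.002,0]
    - [0,0.001,0]
  dr:
    - [0,0,0]
    - [0,0,0]
    - [0,0,0]
  grip: [0,0,0]

```text
t: 8.38
tool_pos: [0.5004, 0.1382, 0.0651]
tool_rot: [-0.124, 2.162, -2.165]
contact_force: [-1.6, 1.1, 1.6]
opening: 0.013
```

servo_tool:
  delta_pos:
    - [0,0.001,0]
    - [0,0,0]
    - [0,0,0]
    - [0,0,0]
  dr:
    - [0,0,0]
    - [0,0,0]
    - [0,0,0]
    - [0,0,0]
  grip: [0,0.5,0.5,0.5]

```text
t: 8.88
tool_pos: [0.5008, 0.1382, 0.0647]
tool_rot: [-0.123, 2.162, -2.165]
contact_force: [0.8, -1.2, 0.5]
opening: 0.0425
```

servo_tool:
  delta_pos:
    - [0,-0.015,0]
    - [0,-0.03,0]
    - [0,-0.05,0]
    - [0,-0.05,0]
    - [0,0,0]
  dr:
    - [0,0,0]
    - [0,0,0]
    - [0,0,0]
    - [0,0,0]
    - [0,0,0]
  grip: [0.5,0.5,0.5,0.5,0.5]

```text
t: 9.5
tool_pos: [0.501, 0.1385, 0.2175]
tool_rot: [-0.121, 2.161, -2.164]
contact_force: [0.3, -0.6, 0.1]
opening: 0.0429
```

```bash
python3 g.py 0.4 -0.1 0.25 96.5 0.05
```

```text
t 9.5 pos [0.501  0.1385 0.2175] err [-0.101  -0.2385  0.0325] ang [-0.1 -0.  -0.1] q [ 0.13 -0.18  1.89 -0.    1.44  1.59] F [ 0.3 -0.6  0.1] open 0.0429 rows 6
[0.0212, -0.0054, 0.0376] [-0.01, -0.0, -0.01]
[0.0212, -0.0054, 0.0376] [-0.01, -0.0, -0.01]
[0.0212, -0.0054, 0.0376] [-0.01, -0.0, -0.01]
[0.0212, -0.0054, 0.0376] [-0.01, -0.0, -0.01]
[0.0212, -0.0054, 0.0376] [-0.01, -0.0, -0.01]
[0.0212, -0.0054, 0.0376] [-0.01, -0.0, -0.01]
```

Released cleanly. I'm moving the arm aside so both cameras see the result.

servo_tool:
  delta_pos:
    - [0.018,-0.005,0.038]
    - [0.018,-0.005,0.04]
    - [0.018,-0.005,0.04]
    - [0.018,-0.005,0.04]
    - [0.018,-0.005,0.04]
  dr:
    - [0,0,0]
    - [0,0,0]
    - [0,0,0]
    - [0,0,0]
    - [0,0,0]
  grip: [0.5,0.5,0.5,0.5,0.5]

```text
t: 10.12
tool_pos: [0.4316, -0.0716, 0.2433]
tool_rot: [-0.128, 2.158, -2.16]
contact_force: [0.9, -0.9, 0.1]
opening: 0.0426
```

servo_tool:
  delta_pos:
    - [0,0,0.03]
    - [0,0,0]
  dr:
    - [0,0,0]
    - [0,0,0]
  grip: [0.5,0.5]

```text
t: 10.38
tool_pos: [0.4339, -0.1041, 0.2434]
tool_rot: [-0.122, 2.16, -2.163]
contact_force: [0.4, 0.8, 0.1]
opening: 0.0429
```

```bash
python3 - <<'E'
from ov import *
for n in ("side","top"):
    cv2.imwrite(f"pics/{n}5.png",ctrl.get_image(n)[:,:,::-1])
ov(5,(.500,.138,.1136,.008))
O=[]
for n,r in(("side",(190,200,310,320)),("top",(110,190,240,310))):
    im=cv2.imread(f"pics/{n}5.png"); O.append(cv2.resize(im[r[1]:r[3],r[0]:r[2]],None,fx=3.2,fy=3.2,interpolation=2))
ov=cv2.imread("pics/ov5.png"); t=np.vstack([ov,np.hstack(O)]); cv2.imwrite("pics/c5.png",cv2.resize(t,None,fx=.78,fy=.78,interpolation=3))
# top-view comb fit by orange+black-free mask
im=cv2.imread("pics/top5.png").astype(int); m=(im[:,:,2]-im[:,:,0])>25
sub=m[203:280,143:204]; ys,xs=np.nonzero(sub); print(len(xs),xs.mean()+143,ys.mean()+203, ray(xs.mean()+143,ys.mean()+203,"top",.04))
o=ctrl.get_obs(); print(o["t"],o["tool_pos"])
E
```

```text
329 171.26139817629178 240.89057750759878 [0.49836926 0.13795904]
10.475 [ 0.43401637 -0.10255956  0.2433515 ]
```

View pics/c5.png

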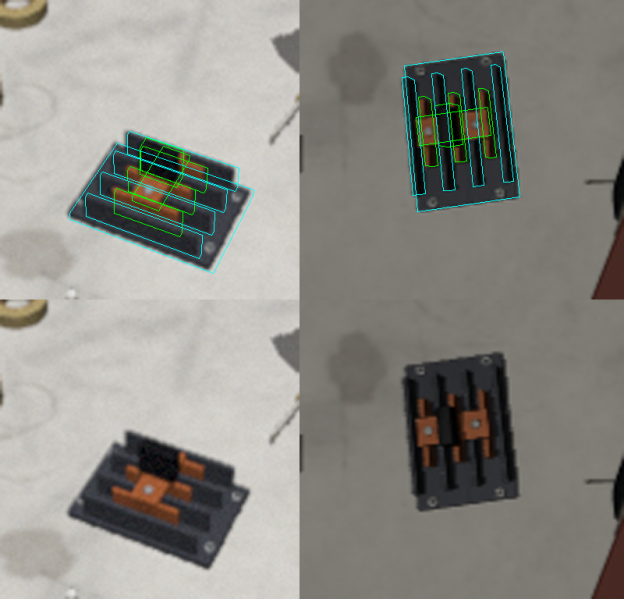

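View pics/top5.png

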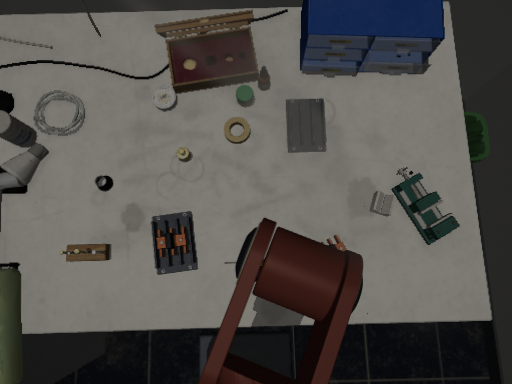

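```bash
python3 -c "
from station import ctrl
print(ctrl.finish_job())"
```

```text
the job is handed in; nothing more can be done
None
```

I fitted the three-finned comb onto the dark heat sink nearest the base and handed the job in at about 10.5 s. The hand-in gave no verdict.

**What I did:** I took both poses from model-outline fits in the two cameras. I gripped the comb by its black bar, lifted it and carried it over. I then lowered it until the wrist force reversed at the expected height, opened the fingers and moved the arm clear.

**Last checks:**
- **Position:** in both final views each fin sits in its own gap. The drawn model, about 2 mm from the sink's middle and at full depth, lines up. The top view alone puts the comb at (0.498, 0.138) m, which is the fitted middle of the sink.
- **Level and height:** I judged these from the overlay and from the tool height at contact (0.065 m, as expected for fully down). I did not measure either one separately.
- **Four-finned comb:** I never touched it. In the last top view the arm hides most of it, so I did not re-measure its position.
- **Disagreement:** the two cameras gave poses 4 to 6 mm apart for the comb and sink. I used values in between. The gaps leave 9 mm of play each side.

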